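# Teach the bottle reader a new bottle

## Robot

A 6-joint arm with a two-finger parallel gripper is mounted at the origin on the work surface; the furniture and walls round the work are solid. World frame = base frame: x ahead of the robot, y to its left, z up, the work surface at z = 0. Lengths are in m, angles in rad, forces in N, time in s.
With the tool pointing down it reaches from about 0.3 to 0.875 m from the base axis. Payload 6.4 kg.
Tool frame: the origin (TCP) lies at the very end of the fingers, on their centre line; the grasp point (between the pads) lies 19 mm behind it; z points along the fingers, y is the line along which they close (so a half turn about z gives the same grasp; the last joint's range is limited). The gripper opens to 85 mm and grips with 20 to 120 N. Pads are 22 mm wide; open, the fingers measure 114 mm over their backs; the gripper's body (76 mm by 85 mm) begins 54 mm behind the grasp point. The pads swing forward as they close: fully open they stand 13 mm farther back than shut.
Start: joints at [0.971, 0.181, 1.607, -0, 1.354, -0.206], TCP at [0.221, 0.531, 0.231] pointing down, gripper open.
Joint ranges: [-2.99, 2.99], [-0.89, 2.07], [0.3, 2.58], [-1.14, 4.28], [0, 2.63], [-3.12, 3.12]. Speed limits (rad/s): [2.57, 2.57, 3.01, 3.14, 3.14, 3.14].

## Interface

Orientations are given as a unit quaternion [w, x, y, z].
In Python, from bench import ctrl, camera, calibration, order, outline_of gives the robot as it stands.
- The arm moves only by the tool move_arm, never from a script. Its argument "series" is a list that holds one entry, the list of rows, each a list of 5 numbers: the opening, from 0 (shut) to 1 (fully open), then the shift along the tool's x, y, z in mm, then the turn about the tool's z in rad. A call has exactly 10 rows; each row is the pose to reach, as a shift and turn from the pose commanded when the call began, along the tool's axes at that moment; what a row does not reach only later rows make up. A row lasts 1/12 s, in which the tool goes at most 41.7 mm and 7.16 degrees, less where a joint would pass 70% of its speed; a pose out of reach is approached as far as the arm can. A call with a gripper value outside its range is refused whole. The fingers move at their own pace and stop on an object; the grip force is fixed at half the most. Time passes only in rows, so rows that repeat a pose let the fingers close, or fill a call up. It gives the time, the measured TCP pose, the force, the opening and the grip force at its end, in the units of the state.
- ctrl.get_obs(): the state, without advancing time (a new reading comes with each control period).
- camera(name): name is "side" or "top"; returns (picture, depth): 400x640x3 uint8, blue, green, red; 400x640 float32, m along the optical axis (not along the pixel's ray), 0 where there is no reading.
- calibration(name): a dict with "intrinsics" (3x3 intrinsics, pixels), "rvec" (rotation vector, rad) and "tvec" (3), from world to camera coordinates, as OpenCV has them. Camera axes: x right, y down, z forward; pixel columns grow to the right and rows downward; lengths in m; the calibration is good to about 2 mm. A picture is of the moment at which its call begins. calibration takes no time and is no camera call.
- order.hand_in(): hands the job in; it is judged then, once.
Trained networks look in the newest picture that a camera, given by its name, has taken for a name from the list of things; names that differ only in an ending like _2 or _b are one class to them, and where a whole thing is asked for, a point or a joint stands for the part that bears it (a point fixed in the world has none). Each returns a list of dicts, best first, with "conf" (0 to 1); they miss things now and then, are a little off and sometimes report something else, mostly with a low value. They report only what shows in the picture. A call takes as long as a camera call. They do not tell look-alikes from the thing itself.
- outline_of(target, camera): "region" (400x640 bool, what is visible of it) and "bbox" ([centre column, centre row, width, height] in pixels, round what is visible of it).
The state is a dict: "time_s": time; "q": joint angles; "dq": joint speeds; "joint_efforts": joint torques, N m; "eef_pos": TCP position; "eef_rot": TCP orientation; "wrist_force": force on the tool from outside, world axes, zero at the start; "torque": the same for the moment, N m; "opening": opening from 0.0 (shut) to 1.0 (fully open); "grasp_force": force on a finger pad.
Only numpy, scipy, OpenCV 4.12 (cv2) and the standard library are available. Lean on these libraries where they do the work, as an engineer would, in place of code of your own. Each camera call takes 0.05 s, during which the arm holds its last target. There are 200 camera calls.

## Task

Teach the bottle reader a new bottle: lay the upright dropper bottle on its side in the reader's sloping V rest, foot down against the end stop and cap uphill, and let go of it. Then take the stylus out of its wooden block and reach it through the hole in the top of the reader's control block to push the recessed teach button fully down. Finish while still gripping the stylus and holding the button down with it (do not let go), with the bottle still lying in the rest and the other loose things left where they are.

Things in the scene. Friction and masses are not known exactly. Their poses are not given: they have to be found in the camera images.
- bottle: the only dropper bottle, standing upright on the bench: round body 29 mm in diameter from 0 to about 49 mm up, neck 16 mm wide to 61 mm, rubber bulb 12 mm wide to 81 mm; 0.045 kg. Origin at the centre of its underside, z along its axis towards the bulb. It and the stylus block may stand on either side of the reader
- reader: bottle reader, fixed: grey base plate 150 (x) by 200 (y) by 12 mm; on it, at its +y side, the V rest, and at its -y side the control block, 90 (x) by 68 (y) mm, top 60 mm above the bench, centred at y = -52 mm. Origin at the centre of its underside, x away from the robot at yaw 0, z up
- rest: metal ridge 66 x 29 mm with a 90 degree V groove, rising at 25 deg along the reader's +x; the end stop at its low end faces the robot. Frame = pose of the seated bottle: origin at the centre of its foot (stop face, 41 mm above bench), x uphill along its axis to the cap, y level, z square to both, up. Flanks end 14.5 mm to each side, 8 mm below the axis: fingers can straddle the bottle above them
- aperture (a point): centre of the mouth of the round hole, 16 mm in diameter, in the level top of the control block (60 mm above the bench); the hole goes straight down
- button_top (a point): centre of the top of the recessed teach button, 13 mm in diameter, 26 mm below the mouth of the hole and on its axis when not pressed; it moves with the button
- teach_button (a joint): how far the button is pressed, m: 0 free, 0.005 fully down against its stop; spring of about 1.8 N at the start and 5.3 N fully down
- stand: wooden block 56 by 56 mm, 70 mm high, fixed, with an upright hole 11 mm wide and 66 mm deep in the middle of its top, holding the stylus. Origin at the centre of its underside
- stylus: stylus standing upright in the block: steel shaft 7 mm in diameter from 0 to 62 mm, then a black round handle 18 mm in diameter from 62 to 112 mm whose lower face rests on the block's top, so the handle is seen from 70 to 120 mm above the bench; 0.04 kg. Origin at the centre of the shaft's tip, z along it towards the handle
- weight_500: loose bystander: larger check weight, 38 mm wide, 62 mm high, origin under its centre
- weight_200: loose bystander: smaller check weight, 29 mm wide, 46 mm high, origin under its centre
There are look-alikes about, which are no part of the job. Leave any orange look-alike of the bottle alone.

How it is judged:
On the way, in this order (a step that is already met when the one before it is completed fails the run):
1. the bottle lies in the V rest with its foot at the stop, let go (x of bottle in the frame of rest between -0.004 and 0.01 m and y of bottle in the frame of rest between -0.005 and 0.005 m and z of bottle in the frame of rest between -0.005 and 0.005 m and angle between the z axis of bottle and the x axis of rest, either way round below 0.12 rad and contact force between each of the arm, the fingers and bottle below 0.1 N and linear speed of bottle below 0.02 m/s), for 0.3 s.
2. the gripped stylus, put through the hole, holds the teach button down (value of joint teach_button above 0.004 m and distance between stylus and button_top below 0.009 m and contact force between stylus and reader above 2 N and contact force between the fingers and stylus above 2 N), for 0.3 s.
At the end, for the whole second after the job is handed in: Ends holding: fingers grip the stylus and press (each over 2 N), tip within 9 mm of the button's top, button over 4 mm down. Bottle still, untouched in the rest: foot -4 to 10 mm from the stop, within 5 mm of the seated line, axis within 0.12 rad of the rest's (all of step 1 and all of step 2); the arm keeps its last pose, push and grip.
It fails at once if a loose bystander is shifted more than 20 mm (distance of any of weight_500, weight_200 from where it was at the start of the episode above 0.02 m).
It also fails if it takes over 54 s, if anything falls off the work surface, if the arm or the gripper's body presses on something with over 40 N, if the wrist force passes 120 N, or if a joint passes its speed limit or range.

## Working session

There is one attempt and no reset: what is moved stays moved. The work goes in short steps, Python scripts to look and compute and a tool call to move; the robot and the scene stay as the last step left them, time stands still between calls to the robot, and variables do not carry over. Pictures are saved under pics/ and viewed, at most 10 in all, crops included, and the job is handed in when it is done.

Besides the shell and the picture viewer there is one more tool, called by a JSON object that holds its "api" and its "payload", one argument or row to a line. move_arm: Moves the arm, as the interface text tells. Its arguments: {"type":"object","properties":{"series":{"type":"array","items":{"type":"array","items":{"type":"array","items":{"type":"number"}}}}},"required":["series"]}

```bash
mkdir -p pics
cat > h.py <<'E'
import numpy as np, cv2
from bench import ctrl, camera, calibration, order, outline_of
def cal(n):
    c=calibration(n); K=np.array(c['intrinsics'],float); R=cv2.Rodrigues(np.array(c['rvec'],float))[0]; return K,R,np.array(c['tvec'],float).ravel()
def cloud(n,d):
    K,R,t=cal(n); v,u=np.mgrid[:400,:640]
    P=np.stack([(u-K[0,2])/K[0,0]*d,(v-K[1,2])/K[1,1]*d,d],-1)
    W=(P-t)@R; W[d<=0]=np.nan; return W
def proj(n,X):
    K,R,t=cal(n); p=(R@np.atleast_2d(X).T).T+t; p=p@K.T; return p[:,:2]/p[:,2:]
E
python3 - <<'E'
from h import *
np.set_printoptions(precision=4,suppress=True)
for n in ("top","side"):
    im,d=camera(n); cv2.imwrite(f'pics/{n}0.png',im); np.save(f'{n}0.npy',d); cv2.imwrite(f'{n}0.png',im)
    W=cloud(n,d); K,R,t=cal(n); print(n,'cam at',-R.T@t,'fwd',R[2])
    for k in ("bottle","reader","rest","stand","stylus","weight_500","weight_200"):
        for o in outline_of(k,n):
            if o['conf']<.25: continue
            w=W[o['region']]; w=w[~np.isnan(w[:,0])]
            if len(w): print(k,round(o['conf'],2),np.round(o['bbox']),'med',np.median(w,0),'zmax',np.percentile(w[:,2],98), 'lo',np.percentile(w,3,axis=0),'hi',np.percentile(w,97,axis=0))
print(ctrl.get_obs())
E
```

```text
top cam at [ 0.3783 -0.0202  1.103 ] fwd [ 0.1124 -0.0043 -0.9937]
reader 0.94 [329. 208.  74.  55.] med [ 0.4705 -0.0362  0.0135] zmax 0.06321515773851935 lo [ 0.4025 -0.1295  0.0082] hi [0.5436 0.0579 0.0627]
rest 0.73 [306. 211.  11.  28.] med [0.4601 0.0164 0.0417] zmax 0.058697102914289784 lo [0.4244 0.0029 0.0266] hi [0.4939 0.0296 0.058 ]
stylus 0.4 [191. 231.  12.   6.] med [0.4046 0.2922 0.1169] zmax 0.12295801757837306 lo [0.3971 0.2886 0.0819] hi [0.4137 0.3008 0.1228]
weight_500 0.65 [408. 180.  12.  10.] med [ 0.5391 -0.2575  0.0329] zmax 0.0483220901672277 lo [ 0.5283 -0.272   0.0064] hi [ 0.5535 -0.248   0.048 ]
weight_500 0.58 [229. 177.  15.  14.] med [0.5472 0.2151 0.0429] zmax 0.0635803993572494 lo [0.5328 0.2024 0.0018] hi [0.5688 0.2348 0.0631]
weight_200 0.65 [408. 180.  12.  10.] med [ 0.5391 -0.2575  0.0329] zmax 0.0483220901672277 lo [ 0.5283 -0.272   0.0064] hi [ 0.5535 -0.248   0.048 ]
weight_200 0.58 [229. 177.  15.  14.] med [0.5472 0.2151 0.0429] zmax 0.0635803993572494 lo [0.5328 0.2024 0.0018] hi [0.5688 0.2348 0.0631]
side cam at [ 0.0442 -0.644   0.6
[... 1395 characters left out ...]
91983078159648 lo [0.5322 0.2015 0.0006] hi [0.5662 0.2282 0.0593]
weight_200 0.55 [423. 265.  13.  26.] med [ 0.5357 -0.2675  0.0276] zmax 0.04506203980354529 lo [ 0.5272 -0.2763  0.0011] hi [ 0.5493 -0.2528  0.0448]
{'time_s': 0.8, 'q': array([ 0.9707,  0.1808,  1.607 , -0.    ,  1.3538, -0.2063]), 'dq': array([-0.0015,  0.0006, -0.0006, -0.0002,  0.0002,  0.0004]), 'joint_efforts': array([ -0.0003, -44.4785, -35.1671,  -0.0004,   0.0006,  -0.    ]), 'eef_pos': array([0.2206, 0.531 , 0.2313]), 'eef_rot': array([0.    , 0.1956, 0.9807, 0.    ]), 'wrist_force': array([ 0.8608,  0.0235, -0.1562]), 'torque': array([-0.0068, -0.0361,  0.0006]), 'grasp_force': 0.0, 'opening': 1.0047662623782079}
```

Run:
```python
from h import *
np.set_printoptions(precision=4,suppress=True)
t=cv2.imread('top0.png'); s=cv2.imread('side0.png')
a=cv2.resize(t[120:290,170:470],None,fx=2,fy=2,interpolation=cv2.INTER_CUBIC)[:, :]
b=cv2.resize(s[130:350,200:460],None,fx=2.2,fy=2.2,interpolation=cv2.INTER_CUBIC)
cv2.imwrite('pics/s1.png',b); cv2.imwrite('pics/t1.png',a)
# reader plate & block top geometry from depth
for n in("top","side"):
    W=cloud(n,np.load(n+'0.npy'))
    P=W[~np.isnan(W[...,0])]
    near=(P[:,0]>.37)&(P[:,0]<.58)&(P[:,1]>-.16)&(P[:,1]<.09)
    for lo,hi,nm in((.008,.016,'plate'),(.056,.066,'blk')):
        q=P[near&(P[:,2]>lo)&(P[:,2]<hi)&((nm=='plate')|(P[:,1]<-.03))]
        r=cv2.minAreaRect(q[:,:2].astype(np.float32)); print(n,nm,len(q),r,q[:,2].mean())
    R=P[near&(P[:,1]>-.005)&(P[:,1]<.04)&(P[:,2]>.02)]
    for x in np.arange(.395,.52,.006):
        k=R[abs(R[:,0]-x)<.003]
        if len(k): print(round(x,3),'zmax',k[:,2].max().round(4),'zmin',k[:,2].min().round(4),'y',k[:,1].min().round(4),k[:,1].max().round(4))
for b in((.407,-.256),(.415,-.337)):
  for n in("side","top"):
    W=cloud(n,np.load(n+'0.npy')); im=cv2.imread(n+'0.png')
    m=(np.hypot(W[...,0]-b[0],W[...,1]-b[1])<.025)&(W[...,2]>.01)
    for lo,hi in((.01,.045),(.052,.06),(.064,.085)):
        k=m&(W[...,2]>lo)&(W[...,2]<hi)
        if k.sum(): print(n,b,lo,k.sum(),W[k].mean(0),W[k].min(0),W[k].max(0),im[k].mean(0))
```

```text
top plate 2600 ((0.47378501296043396, -0.03594452887773514), (0.149579256772995, 0.19952023029327393), 0.23341627418994904) 0.012166869465946821
top blk 889 ((0.47373002767562866, -0.0877445638179779), (0.06760601699352264, 0.08871202170848846), 89.28771209716797) 0.06056980664362519
0.425 zmax 0.0519 zmin 0.044 y 0.0033 0.0294
0.431 zmax 0.0453 zmin 0.0296 y 0.0012 0.0301
0.437 zmax 0.0377 zmin 0.0225 y 0.0012 0.03
0.443 zmax 0.0401 zmin 0.0238 y 0.0035 0.03
0.449 zmax 0.044 zmin 0.0245 y 0.0034 0.0297
0.455 zmax 0.047 zmin 0.0312 y 0.0032 0.0296
0.461 zmax 0.0485 zmin 0.0339 y 0.0032 0.0293
0.467 zmax 0.0531 zmin 0.0378 y 0.0031 0.0291
0.473 zmax 0.0556 zmin 0.0389 y 0.0029 0.0291
0.479 zmax 0.0556 zmin 0.042 y 0.0029 0.0289
0.485 zmax 0.0591 zmin 0.0447 y 0.0028 0.0287
0.491 zmax 0.0614 zmin 0.0456 y 0.0026 0.0286
0.497 zmax 0.0541 zmin 0.0425 y 0.0081 0.024
0.503 zmax 0.0418 zmin 0.0418 y 0.0188 0.0188
side plate 1661 ((0.47270745038986206, -0.03703267127275467), (0.14972221851348877, 0.20173311233520508), 0.122248575091362) 0.010602178042022653
side blk 809 ((0.47370395064353943
[... 1714 characters left out ...]
12.0875  86.7912 199.0337]
side (0.415, -0.337) 0.052 37 [ 0.4198 -0.3346  0.0564] [ 0.415  -0.3404  0.052 ] [ 0.4293 -0.3249  0.0599] [ 13.7027  80.8108 188.8919]
side (0.415, -0.337) 0.064 65 [ 0.4213 -0.3333  0.0739] [ 0.4164 -0.3376  0.064 ] [ 0.4282 -0.3268  0.0806] [ 15.4923  92.5385 204.4308]
top (0.415, -0.337) 0.01 81 [ 0.4203 -0.3251  0.035 ] [ 0.4075 -0.3449  0.0117] [ 0.4362 -0.3168  0.045 ] [ 64.284  124.6543 196.6296]
top (0.415, -0.337) 0.052 9 [ 0.4227 -0.3284  0.056 ] [ 0.4169 -0.3376  0.0521] [ 0.43   -0.3246  0.06  ] [ 52.     111.8889 188.8889]
top (0.415, -0.337) 0.064 25 [ 0.4234 -0.33    0.0776] [ 0.4186 -0.3355  0.0679] [ 0.4287 -0.3254  0.0827] [ 63.16 130.36 204.88]
```

View pics/s1.png

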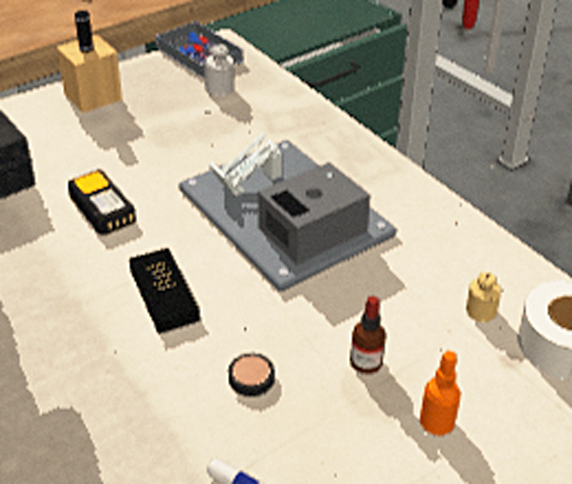

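View pics/t1.png

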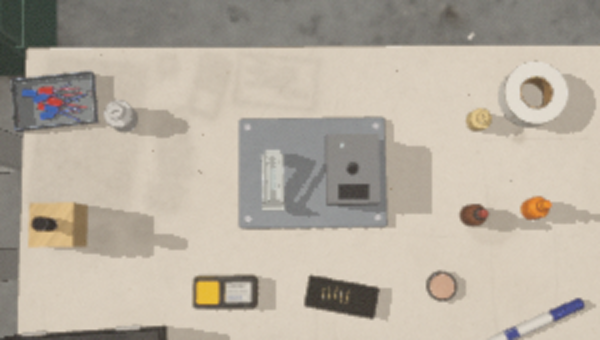

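Bottle: brown with a red bulb, at crop (368,340), world ≈ (0.414, −0.250). The orange look-alike stands at (440,400). The V rest runs from crop (225,185) to (275,150), with its stop at x≈0.42. The control block hole is at side-crop (313,193), and the wooden block with the stylus is at (85,70).

{"api": "move_arm", "payload": {
  "series": [
    [[0.5,-24,-32,0,-0.04],[0.5,-48,-65,0,-0.08],[0.5,-72,-97,0,-0.12],[0.5,-96,-129,0,-0.16],[0.5,-120,-162,0,-0.2],[0.5,-143,-194,0,-0.24],[0.5,-167,-226,0,-0.28],[0.5,-191,-259,0,-0.32],[0.5,-215,-291,0,-0.36],[0.5,-239,-323,0,-0.394]]
  ]
}}

```text
time_s: 1.63
eef_pos: [0.3174, 0.1394, 0.2317]
eef_rot: [0.001, -0.001, 1.0, 0.0]
wrist_force: [1.3, -0.3, -0.3]
opening: 0.497
grasp_force: 0.0
```

{"api": "move_arm", "payload": {
  "series": [
    [[0.5,-10,-40,0,0],[0.5,-20,-80,0,0],[0.5,-30,-120,0,0],[0.5,-40,-160,0,0],[0.5,-50,-200,0,0],[0.5,-60,-240,0,0],[0.5,-70,-280,0,0],[0.5,-80,-320,0,0],[0.5,-90,-360,20,0],[0.5,-97,-390,50,0]]
  ]
}}

```text
time_s: 2.47
eef_pos: [0.4156, -0.2501, 0.1874]
eef_rot: [0.003, 0.001, 1.0, -0.003]
wrist_force: [0.5, 0.0, 1.0]
opening: 0.499
grasp_force: 0.0
```

Run:
```python
from h import *
np.set_printoptions(precision=4,suppress=True)
o=ctrl.get_obs(); print(o['time_s'],o['eef_pos'],o['eef_rot'],o['q'],o['opening'])
im,d=camera('top'); W=cloud('top',d)
# hole in block top from initial picture
t=cv2.imread('top0.png'); W0=cloud('top',np.load('top0.npy'))
for n in('top','side'):
    t=cv2.imread(n+'0.png'); g=t.mean(2); K,R,tt=cal(n)
    # ray-plane z=.06
    v,u=np.mgrid[:400,:640]; r=np.stack([(u-K[0,2])/K[0,0],(v-K[1,2])/K[1,1],np.ones_like(u)],-1)@R; c=-R.T@tt
    P=c+r*((.06-c[2])/r[...,2])[...,None]
    m=(abs(P[...,0]-.4735)<.04)&(abs(P[...,1]+.088)<.03)
    th=np.median(g[m])*.7
    k,lab,st,ce=cv2.connectedComponentsWithStats((m&(g<th)).astype(np.uint8))
    for i in range(1,k):
        if st[i,4]>8: print(n,st[i],P[lab==i].mean(0),P[lab==i].min(0),P[lab==i].max(0))
```

```text
2.4667 [ 0.4156 -0.2501  0.1874] [ 0.0028  0.0007  1.     -0.0029] [-0.7868  0.0176  1.8781 -0.0002  1.2378 -2.3562] 0.49890971242342047
top [344 202   5   5  23] [ 0.4735 -0.0876  0.06  ] [ 0.4682 -0.0929  0.06  ] [ 0.4787 -0.0824  0.06  ]
top [339 212  15   8 116] [ 0.4439 -0.0875  0.06  ] [ 0.4345 -0.1053  0.06  ] [ 0.4529 -0.069   0.06  ]
side [323 216  18  13 108] [ 0.4442 -0.0879  0.06  ] [ 0.4342 -0.1079  0.06  ] [ 0.4541 -0.0681  0.06  ]
side [339 216   7   4  23] [ 0.4731 -0.0884  0.06  ] [ 0.4662 -0.0958  0.06  ] [ 0.4795 -0.0823  0.06  ]
```

{"api": "move_arm", "payload": {
  "series": [
    [[0.5,1,0,30,0],[0.5,1,0,60,0],[0.5,1,0,85,0],[0.5,1,0,103,0],[0.5,1,0,112,0],[0.5,1,0,115,0],[0.5,1,0,115,0],[0,1,0,115,0],[0,1,0,115,0],[0,1,0,115,0]]
  ]
}}

```text
time_s: 3.35
eef_pos: [0.4135, -0.2461, 0.0714]
eef_rot: [0.001, -0.0, 1.0, -0.001]
wrist_force: [0.2, -1.1, 4.3]
opening: 0.107
grasp_force: 58.7
```

{"api": "move_arm", "payload": {
  "series": [
    [[0,0,0,0,0],[0,0,0,0,0],[0,0,0,-10,0],[0,0,0,-25,0],[0,0,0,-40,0],[0,0,0,-55,0],[0,0,0,-70,0],[0,0,0,-80,0],[0,0,0,-80,0],[0,0,0,-80,0]]
  ]
}}

```text
time_s: 4.18
eef_pos: [0.4127, -0.2453, 0.1503]
eef_rot: [0.0, -0.0, 1.0, -0.0]
wrist_force: [0.3, -0.4, 0.3]
opening: 0.105
grasp_force: 58.6
```

Run:
```python
from h import *
np.set_printoptions(precision=4,suppress=True)
o=ctrl.get_obs(); print(o['time_s'],o['eef_pos'],o['q'],o['opening'],o['grasp_force'])
im,d=camera('side'); 
u,v=proj('side',o['eef_pos'])[0].astype(int); print(u,v)
cv2.imwrite('pics/s2.png',cv2.resize(im[v-70:v+80,u-90:u+90],None,fx=3.5,fy=3.5,interpolation=cv2.INTER_CUBIC))
```

```text
4.1833 [ 0.4127 -0.2453  0.1503] [-0.7841  0.0595  1.9169 -0.      1.164  -2.3551] 0.1048835111643421 58.556923270225525
369 234
```

View pics/s2.png

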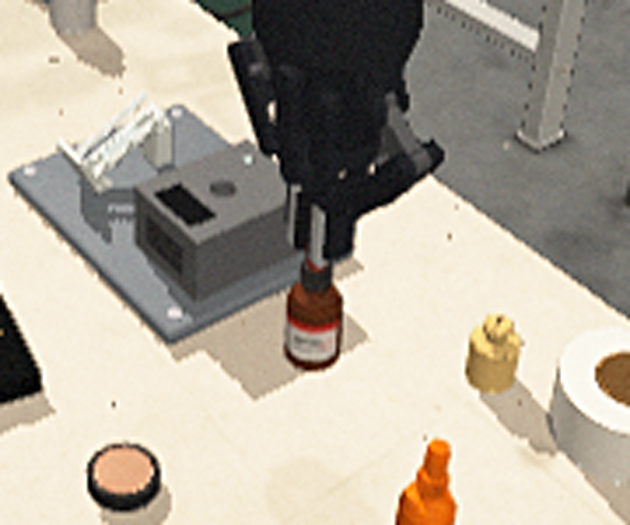

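{"api": "move_arm", "payload": {
  "series": [
    [[0,4,25,0,0],[0,10,60,0,0],[0,16,98,0,0],[0,20,136,0,0],[0,23,174,0,0],[0,23,210,0,0],[0,23,240,0,0],[0,23,256,0,0],[0,23,261,0,0],[0,23,261,0,0]]
  ]
}}

```text
time_s: 5.07
eef_pos: [0.3888, 0.0169, 0.149]
eef_rot: [-0.001, -0.001, 1.0, 0.0]
wrist_force: [-0.7, -0.9, -0.8]
opening: 0.105
grasp_force: 58.6
```

{"api": "move_arm", "payload": {
  "series": [
    [[0,0,0,12,0],[0,0,0,26,0],[0,0,0,36,0],[0,0,0,39,0],[0,0,0,39,0],[0,0,0,39,0],[0,0,0,39,0],[0,0,0,39,0],[0,0,0,39,0],[0,0,0,39,0]]
  ]
}}

```text
time_s: 5.9
eef_pos: [0.3898, 0.0157, 0.1113]
eef_rot: [0.0, -0.0, 1.0, -0.0]
wrist_force: [0.0, -0.2, -0.1]
opening: 0.101
grasp_force: 58.6
```

Run:
```python
from h import *
np.set_printoptions(precision=4,suppress=True)
o=ctrl.get_obs(); print(o['time_s'],o['eef_pos'],o['eef_rot'],o['wrist_force'],o['opening'],o['grasp_force'])
im,d=camera('side'); W=cloud('side',d); e=o['eef_pos']
for lo,hi in((-.075,-.05),(-.05,-.03),(-.028,-.022),(-.02,-.008)):
    z=e[2]+.0; m=(abs(W[...,0]-e[0])<.025)&(abs(W[...,1]-e[1])<.025)&(W[...,2]>z+lo)&(W[...,2]<z+hi)
    if m.sum(): print(lo,m.sum(),W[m].mean(0),W[m].min(0),W[m].max(0))
```

```text
5.9 [0.3898 0.0157 0.1113] [ 0.0004 -0.0001  1.     -0.0001] [ 0.0216 -0.1697 -0.0592] 0.10081698352808481 58.63505423069
-0.075 92 [0.3843 0.0041 0.0506] [ 0.3747 -0.0017  0.0379] [0.3997 0.0178 0.0611]
-0.05 105 [0.3855 0.0049 0.0716] [ 0.3748 -0.0013  0.0613] [0.4026 0.0173 0.0812]
-0.028 22 [0.3873 0.0103 0.0849] [0.3776 0.0048 0.0834] [0.3965 0.0176 0.0878]
-0.02 34 [0.388  0.0109 0.0978] [0.382  0.0068 0.0927] [0.3964 0.0184 0.1031]
```

{"api": "move_arm", "payload": {
  "series": [
    [[0,-6,0,0,0],[0,-12,0,0,0],[0,-17,0,-1,0],[0,-23,0,-1,0],[0,-30,0,-2,0],[0,-36,0,-1,0],[0,-42,0,0,0],[0,-48,0,2,0],[0,-48,0,2,0],[0,-48,0,2,0]]
  ]
}}

```text
time_s: 6.78
eef_pos: [0.4377, 0.0158, 0.1086]
eef_rot: [-0.0, -0.0, 1.0, 0.0]
wrist_force: [-2.8, -1.3, 1.7]
opening: 0.104
grasp_force: 60.7
```

```bash
cat > look.py <<'E'
from h import *
import sys
np.set_printoptions(precision=4,suppress=True)
o=ctrl.get_obs(); print(o['time_s'],o['eef_pos'],o['wrist_force'],o['opening'],o['grasp_force'])
im,d=camera('side'); u,v=proj('side',o['eef_pos'])[0].astype(int)
cv2.imwrite(f'pics/{sys.argv[1]}.png',cv2.resize(im[max(v-50,0):v+60,u-70:u+70],None,fx=4,fy=4,interpolation=cv2.INTER_CUBIC))
E
python3 look.py s3
```

```text
6.7833 [0.4377 0.0158 0.1086] [-2.8353 -1.2521  1.6917] 0.10420165629843678 60.71994066238403
```

View pics/s3.png

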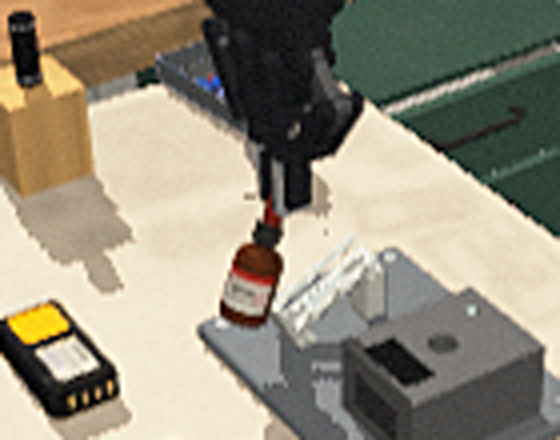

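The bottle (crop 250,285) is tilting in the grip against the stop, with only about 3 N. I'll continue the arc.

{"api": "move_arm", "payload": {
  "series": [
    [[0,-4,0,1,0],[0,-8,0,3,0],[0,-12,0,5,0],[0,-16,0,7,0],[0,-20,0,10,0],[0,-23,0,13,0],[0,-27,0,16,0],[0,-30,0,19,0],[0,-34,0,24,0],[0,-37,0,29,0]]
  ]
}}

```text
time_s: 7.67
eef_pos: [0.4755, 0.0158, 0.0796]
eef_rot: [0.001, -0.0, 1.0, -0.0]
wrist_force: [-0.5, -1.2, 3.1]
opening: 0.088
grasp_force: 58.6
```

```bash
python3 look.py s4
```

```text
7.6667 [0.4755 0.0158 0.0796] [-0.4869 -1.2339  3.1183] 0.08843581858003531 58.5722690820694
```

View pics/s4.png

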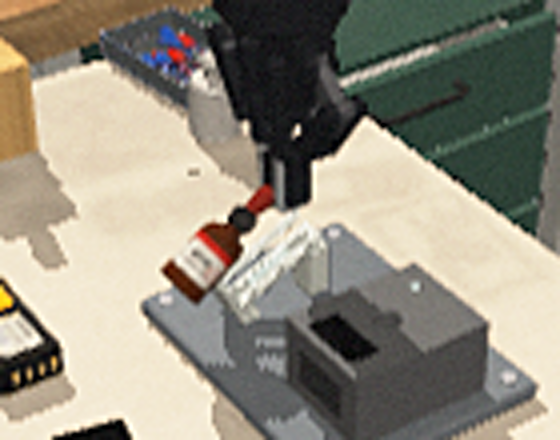

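{"api": "move_arm", "payload": {
  "series": [
    [[0,0,0,-4,0],[0,0,0,-9,0],[0,0,0,-14,0],[0,0,0,-20,0],[0,0,0,-26,0],[0,0,0,-30,0],[0,0,0,-30,0],[0,0,0,-30,0],[0,0,0,-30,0],[0,0,0,-30,0]]
  ]
}}

```text
time_s: 8.55
eef_pos: [0.4742, 0.0159, 0.1096]
eef_rot: [-0.0, -0.0, 1.0, 0.0]
wrist_force: [-0.4, -1.7, -0.9]
opening: 0.087
grasp_force: 58.5
```

```bash
cat > axis.py <<'E'
from h import *
from scipy.optimize import least_squares
np.set_printoptions(precision=4,suppress=True)
o=ctrl.get_obs(); e=o['eef_pos']; print(o['time_s'],e,o['wrist_force'],o['opening'])
im,d=camera('side'); W=cloud('side',d); u,v=proj('side',e)[0].astype(int)
cv2.imwrite('last.png',cv2.resize(im[max(v-50,0):v+60,u-70:u+70],None,fx=4,fy=4,interpolation=cv2.INTER_CUBIC))
for r in outline_of('bottle','side')[:2]:
    P=W[r['region']]; P=P[~np.isnan(P[:,0])]; 
    if abs(np.median(P,0)-e).max()>.12: continue
    # model: foot f, axis dir(th pitch, ps yaw), radius profile
    def res(p):
        a=np.array([np.cos(p[3])*np.cos(p[4]),np.cos(p[3])*np.sin(p[4]),np.sin(p[3])])
        q=P-p[:3]; s=q@a; rr=np.linalg.norm(q-s[:,None]*a,axis=1)
        prof=np.interp(s,[0,.047,.050,.060,.062,.080],[.0145,.0145,.008,.008,.006,.006])
        side=np.abs(rr-prof); cap=np.hypot(s,np.maximum(rr-.0145,0))
        over=np.maximum(s-.081,0)+np.maximum(-s,0)
        return np.minimum(side+over*2,cap)
    best=None
    for th in(.2,.45,.8):
        a=np.array([np.cos(th),0,np.sin(th)]); f0=np.append(e+[0,0,.005]-a*.075,[th,0])
        s=least_squares(res,f0,loss='soft_l1',f_scale=.002,x_scale=[.01,.01,.01,.1,.1])
        if best is None or s.cost<best.cost: best=s
    p=best.x; print('conf',r['conf'],'foot',p[:3],'pitch',np.degrees(p[3]),'yaw',np.degrees(p[4]),'rms',np.sqrt(np.mean(best.fun**2)),len(P))
    a=np.array([np.cos(p[3])*np.cos(p[4]),np.cos(p[3])*np.sin(p[4]),np.sin(p[3])]); print('tip',p[:3]+.081*a)
E
python3 axis.py
```

```text
8.55 [0.4742 0.0159 0.1096] [-0.4052 -1.6763 -0.905 ] 0.08736722712467723
conf 0.57 foot [0.4025 0.0149 0.0634] pitch 43.07137013830426 yaw 1.7202189172581295 rms 0.010401983852784914 299
tip [0.4617 0.0167 0.1187]
```

```bash
cp last.png pics/s5.png
```

```text
(no output)
```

View pics/s5.png

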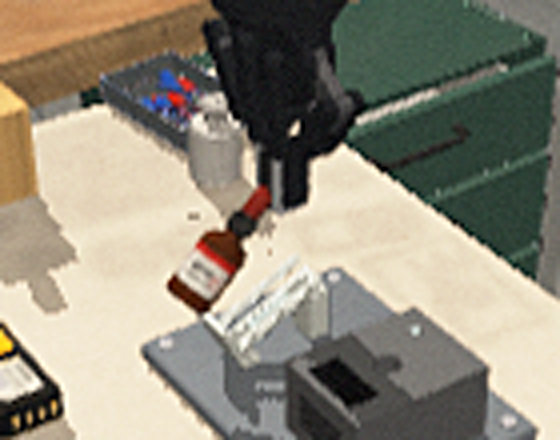

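The bottle hangs in the grip by the end of its bulb, tilted roughly parallel to the slope (foot at crop (190,290), bulb end at (268,190)). Next I'll measure its axis.

```bash
python3 - <<'E'
s=open('axis.py').read()
s=s.replace("for r in outline_of('bottle','side')[:2]:\n    P=W[r['region']]; P=P[~np.isnan(P[:,0])]; \n    if abs(np.median(P,0)-e).max()>.12: continue\n",
"""for n in('side','top'):
    r={'conf':n}
    if n=='top': im,d=camera('top'); W=cloud('top',d)
    sel=(W[...,0]>e[0]-.1)&(W[...,0]<e[0]-.014)&(abs(W[...,1]-.016)<.022)&(W[...,2]>.066+.3*np.maximum(W[...,0]-.425,0))&(W[...,2]<e[2]+.005)
    P=W[sel]
    if len(P)<20: print(n,len(P)); continue
""")
open('axis.py','w').write(s)
E
python3 axis.py
```

```text
8.65 [0.4743 0.0159 0.1096] [ 0.2937 -0.3707 -0.9508] 0.08781132155933093
conf side foot [0.4021 0.0151 0.0636] pitch 42.388013480236346 yaw 1.5353924271779462 rms 0.0014421657098334215 296
tip [0.4619 0.0168 0.1182]
conf top foot [0.4022 0.0159 0.0652] pitch 42.03463288575958 yaw -0.9878589539230089 rms 0.0014505761125089064 202
tip [0.4624 0.0148 0.1195]
```

{"api": "move_arm", "payload": {
  "series": [
    [[0,0,0,-4,0],[0,0,0,-8,0],[0,-6,0,-8,0],[0,-14,0,-8,0],[0,-22,0,-8,0],[0,-28,0,-8,0],[0,-31,0,-4,0],[0,-31,0,2,0],[0,-31,0,7,0],[0,-31,0,10,0]]
  ]
}}

```text
time_s: 9.58
eef_pos: [0.5044, 0.0161, 0.0984]
eef_rot: [-0.001, -0.0, 1.0, 0.0]
wrist_force: [-0.9, 0.5, -0.6]
opening: 0.089
grasp_force: 58.5
```

```bash
python3 axis.py
```

```text
9.5833 [0.5044 0.0161 0.0984] [-0.904   0.4645 -0.6009] 0.0887382222944453
conf side foot [0.432  0.0144 0.0525] pitch 41.823366753858025 yaw 2.4434374485981554 rms 0.0016311298204057208 219
tip [0.4923 0.017  0.1065]
conf top foot [0.4361 0.0154 0.0593] pitch 38.12821564163841 yaw 0.8152981920089223 rms 0.0022990351032043713 199
tip [0.4998 0.0163 0.1094]
```

{"api": "move_arm", "payload": {
  "series": [
    [[0,0,0,3,0],[0,0,0,6,0],[0,-1,0,9,0],[0,-2,0,12,0],[0,-3,0,15,0],[0,-4,0,18,0],[0,-5,0,21,0],[0,-6,0,24,0],[0,-7,0,27,0],[0,-7,0,29,0]]
  ]
}}

```text
time_s: 10.52
eef_pos: [0.5131, 0.0158, 0.0709]
eef_rot: [0.0, -0.0, 1.0, -0.0]
wrist_force: [0.6, 0.6, 3.5]
opening: 0.09
grasp_force: 63.6
```

```bash
sed -i 's/>.066+.3\*np.maximum(W\[...,0\]-.425,0)/>.053+.5*np.maximum(W[...,0]-.43,0)/; s/e\[0\]-.1)/e[0]-.09)/' axis.py; python3 axis.py; cp last.png pics/s6.png
```

```text
10.5167 [0.5131 0.0158 0.0709] [0.6175 0.5538 3.4779] 0.0895523710224165
conf side foot [0.4369 0.0162 0.0436] pitch 27.807206184657026 yaw -3.2650052760895765 rms 0.001157605262827409 93
tip [0.5085 0.0121 0.0813]
conf top foot [0.4362 0.0157 0.0449] pitch 27.35659156722229 yaw 0.22092518689188567 rms 0.0016374426660337729 119
tip [0.5081 0.016  0.0822]
```

View pics/s6.png

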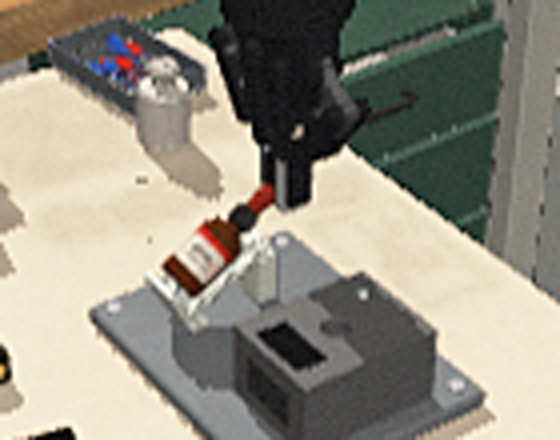

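The bottle now lies in the groove, nearly parallel to it and about 9 mm up from the stop. I'll slide it down to the stop, then release.

{"api": "move_arm", "payload": {
  "series": [
    [[0,2,0,1,0],[0,4,0,2,0],[0,6,0,3,0],[0,8,0,4,0],[0,9,0,5,0],[0,9,0,5,0],[0.2,9,0,5,0],[0.3,9,0,5,0],[0.4,9,0,5,0],[0.4,9,0,5,0]]
  ]
}}

```text
time_s: 11.45
eef_pos: [0.5024, 0.016, 0.0652]
eef_rot: [-0.001, -0.0, 1.0, 0.0]
wrist_force: [-0.1, -0.2, -0.2]
opening: 0.402
grasp_force: 0.0
```

```bash
python3 axis.py
```

```text
11.45 [0.5024 0.016  0.0652] [-0.0677 -0.1829 -0.2169] 0.4022412294890711
conf side foot [0.4227 0.0142 0.0377] pitch 23.401705701942944 yaw 0.45024043274958986 rms 0.0010541217934594961 72
tip [0.497  0.0148 0.0699]
conf top foot [0.4315 0.0161 0.0429] pitch 24.018997574857337 yaw 1.6455804275407184 rms 0.0013944169766592625 96
tip [0.5055 0.0183 0.0758]
```

{"api": "move_arm", "payload": {
  "series": [
    [[0.4,0,0,-5,0],[0.4,0,0,-15,0],[0.4,0,0,-35,0],[0.4,0,0,-60,0],[0.4,0,0,-90,0],[0.5,0,20,-120,0],[0.5,8,55,-130,0],[0.5,18,95,-130,0],[0.5,28,135,-130,0],[0.5,38,175,-130,0]]
  ]
}}

```text
time_s: 12.38
eef_pos: [0.4653, 0.1924, 0.1976]
eef_rot: [0.001, 0.0, 1.0, 0.0]
wrist_force: [0.4, -0.5, -1.1]
opening: 0.502
grasp_force: 0.0
```

```bash
cat > fit.py <<'E'
from h import *
from scipy.optimize import least_squares
np.set_printoptions(precision=4,suppress=True)
o=ctrl.get_obs(); print(o['time_s'],o['eef_pos'],o['opening'])
for n in('side','top'):
    im,d=camera(n); W=cloud(n,d)
    r=[r for r in outline_of('bottle',n) if 1]
    for q in r: print(n,round(q['conf'],2),np.round(q['bbox']),np.nanmedian(W[q['region']],0))
    K,R,t=cal(n)
    sel=(W[...,0]>.41)&(W[...,0]<.53)&(abs(W[...,1]-.016)<.02)&(W[...,2]>.056+.466*(W[...,0]-.4275-.005))&(W[...,2]<.11)
    sel2=(W[...,0]>.496)&(W[...,0]<.53)&(abs(W[...,1]-.016)<.01)&(W[...,2]>.055)
    P=W[sel|sel2]; a=np.array([np.cos(.4363),0,np.sin(.4363)]); s=(P-[.4275,.016,.041])@a
    k=s>.063; print(n,len(P),'along axis max',np.percentile(s,[95,98,100]),'bulb y',P[k,1].mean() if k.any() else None, 'body y',P[(s>.01)&(s<.045),1].mean())
    h=(P-[.4275,.016,.041])@np.array([-np.sin(.4363),0,np.cos(.4363)])
    for b in range(-10,95,5):
        kk=(s>b/1e3)&(s<=(b+5)/1e3)
        if kk.any(): print(b,kk.sum(),'h max',h[kk].max().round(4),'y',P[kk,1].min().round(4),P[kk,1].max().round(4))
    if n=='side': cv2.imwrite('pics/s7.png',cv2.resize(im[170:270,260:400],None,fx=5,fy=5,interpolation=cv2.INTER_CUBIC))
E
python3 fit.py
```

```text
12.3833 [0.4653 0.1924 0.1976] 0.5019920852996294
side 0.91 [402. 310.  20.  41.] [ 0.4161 -0.337   0.0383]
side 0.74 [313. 200.  28.  23.] [0.4514 0.0098 0.059 ]
side 0.51 [299. 161.  15.  21.] [0.5449 0.2102 0.0296]
side 53 along axis max [0.0779 0.0793 0.0805] bulb y 0.011536157200081165 body y 0.014443241268128067
0 5 h max 0.0133 y 0.0072 0.0183
5 7 h max 0.0138 y 0.0083 0.0186
10 3 h max 0.0133 y 0.0094 0.0202
15 5 h max 0.0128 y 0.0067 0.0199
20 7 h max 0.0137 y 0.0109 0.0178
25 5 h max 0.013 y 0.0114 0.0222
30 7 h max 0.0133 y 0.0074 0.0191
35 5 h max 0.014 y 0.009 0.0181
40 2 h max 0.0119 y 0.014 0.0165
70 1 h max -0.0046 y 0.0122 0.0122
75 5 h max 0.0042 y 0.0081 0.0138
80 1 h max -0.004 y 0.0124 0.0124
top 0.56 [307. 209.   8.  33.] [0.453  0.0156 0.0649]
top 0.45 [439. 222.  16.  14.] [ 0.4212 -0.3259  0.0442]
top 94 along axis max [0.0809 0.0817 0.0823] bulb y 0.01565289673857509 body y 0.016163724328896872
0 4 h max 0.0142 y 0.0136 0.0239
5 6 h max 0.0173 y 0.0083 0.0187
10 9 h max 0.0156 y 0.0083 0.0212
15 11 h max 0.0173 y 0.0107 0.0236
20 11 h max 0.017 y 0.0081 0.0235
25 12 h max 0.0182 y 0.008 0.0235
30 12 h max 0.0158 y 0.0079 0.0207
35 7 h max 0.0172 y 0.0104 0.0232
40 10 h max 0.0157 y 0.0077 0.0231
45 1 h max 0.0122 y 0.0128 0.0128
75 5 h max 0.0033 y 0.01 0.0201
80 6 h max 0.0075 y 0.0124 0.0202
```

View pics/s7.png

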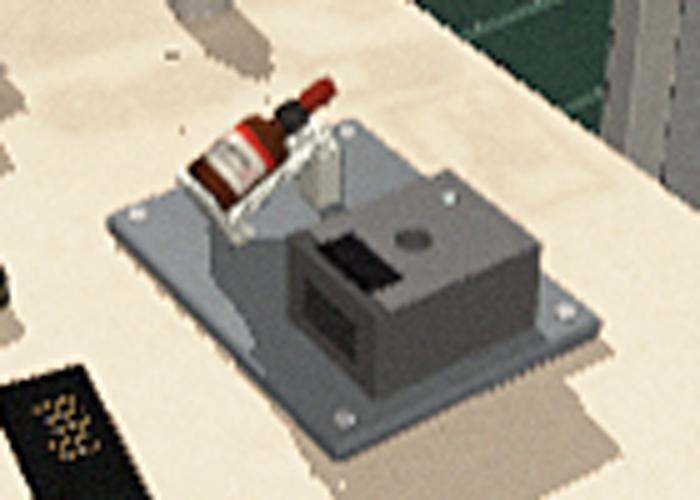

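The bottle is seated: its cap end is 81 mm along the axis, height is uniform and it is centred, and in the picture it lies in the V with its foot at the stop (210,185). Next is the stylus.

Run:
```python
from h import *
from scipy.optimize import least_squares
np.set_printoptions(precision=4,suppress=True)
for n in('side','top'):
    W=cloud(n,np.load(n+'0.npy'))
    near=(np.hypot(W[...,0]-.404,W[...,1]-.293)<.05)
    P=W[near&(W[...,2]>.076)&(W[...,2]<.114)]; T=W[near&(W[...,2]>.117)]
    f=least_squares(lambda p:np.hypot(P[:,0]-p[0],P[:,1]-p[1])-.009,[.405,.295],loss='soft_l1',f_scale=.001)
    print(n,len(P),f.x,f.cost,'top face',len(T),(T.min(0)+T.max(0))/2,T.mean(0))
    S=W[near&(W[...,2]>.064)&(W[...,2]<.074)]; print(cv2.minAreaRect(S[:,:2].astype(np.float32)))
print(ctrl.get_obs()['eef_pos'])
```

```text
side 79 [0.4049 0.2977] 5.665069520493694e-05 top face 19 [0.405  0.2957 0.1184] [0.4052 0.2955 0.1183]
((0.4042033553123474, 0.2976154088973999), (0.061217159032821655, 0.05615333095192909), 89.28632354736328)
top 38 [0.4052 0.2976] 1.6563610087838332e-05 top face 42 [0.4053 0.2964 0.1202] [0.4049 0.2966 0.1201]
((0.40535518527030945, 0.2975061535835266), (0.05811430141329765, 0.0558294877409935), 89.4027328491211)
[0.4652 0.1918 0.1968]
```

{"api": "move_arm", "payload": {
  "series": [
    [[0.6,15,25,0,0],[0.6,32,55,0,0],[0.6,48,85,0,0],[0.6,57,100,0,0],[0.6,60,105,0,0],[0.6,60,105,0,0],[0.6,60,105,0,0],[0.6,60,105,15,0],[0.6,60,105,30,0],[0.6,60,105,45,0]]
  ]
}}

```text
time_s: 13.42
eef_pos: [0.407, 0.2943, 0.1508]
eef_rot: [0.001, 0.001, 1.0, -0.0]
wrist_force: [-0.0, -0.0, -0.5]
opening: 0.599
grasp_force: 0.0
```

{"api": "move_arm", "payload": {
  "series": [
    [[0.6,0,0,25,0],[0.6,0,0,48,0],[0.6,0,0,64,0],[0.6,0,0,72,0],[0.6,0,0,74,0],[0.6,0,0,74,0],[0,0,0,74,0],[0,0,0,74,0],[0,0,0,74,0],[0,0,0,74,0]]
  ]
}}

```text
time_s: 14.25
eef_pos: [0.4064, 0.2961, 0.0782]
eef_rot: [0.001, -0.0, 1.0, 0.0]
wrist_force: [0.8, -1.3, 4.8]
opening: 0.183
grasp_force: 58.3
```

{"api": "move_arm", "payload": {
  "series": [
    [[0,0,0,-4,0],[0,0,0,-14,0],[0,0,0,-28,0],[0,0,0,-44,0],[0,0,0,-60,0],[0,0,0,-78,0],[0,0,0,-94,0],[0,0,0,-102,0],[0,0,0,-104,0],[0,0,0,-104,0]]
  ]
}}

```text
time_s: 15.08
eef_pos: [0.4056, 0.296, 0.1815]
eef_rot: [0.001, -0.0, 1.0, 0.0]
wrist_force: [-0.4, 1.0, -0.3]
opening: 0.177
grasp_force: 58.7
```

{"api": "move_arm", "payload": {
  "series": [
    [[0,-4,-22,0,0],[0,-10,-58,0,0],[0,-17,-96,0,0],[0,-24,-136,0,0],[0,-31,-176,0,0],[0,-38,-216,0,0],[0,-45,-256,0,0],[0,-52,-296,0,0],[0,-59,-336,0,0],[0,-64,-366,0,0]]
  ]
}}

```text
time_s: 15.92
eef_pos: [0.4689, -0.0729, 0.1798]
eef_rot: [-0.001, 0.001, 1.0, 0.0]
wrist_force: [0.6, 0.4, -0.6]
opening: 0.181
grasp_force: 58.7
```

{"api": "move_arm", "payload": {
  "series": [
    [[0,-2,-10,0,0],[0,-3,-16,0,0],[0,-3,-17,0,0],[0,-3,-17,0,0],[0,-3,-17,0,0],[0,-3,-17,8,0],[0,-3,-17,16,0],[0,-3,-17,24,0],[0,-3,-17,28,0],[0,-3,-17,28,0]]
  ]
}}

```text
time_s: 16.75
eef_pos: [0.4715, -0.0864, 0.1512]
eef_rot: [-0.001, -0.0, 1.0, 0.001]
wrist_force: [0.8, -0.7, -0.5]
opening: 0.181
grasp_force: 58.7
```

```bash
cat > sty.py <<'E'
from h import *
from scipy.optimize import least_squares
np.set_printoptions(precision=4,suppress=True)
o=ctrl.get_obs(); e=o['eef_pos']; print(o['time_s'],e,o['eef_rot'],o['wrist_force'],o['opening'],o['grasp_force'])
im,d=camera('side'); W=cloud('side',d)
m=(np.hypot(W[...,0]-e[0],W[...,1]-e[1])<.02)&(W[...,2]<e[2]-.012)&(W[...,2]>.063)
P=W[m]; print(len(P),P.min(0),P.max(0))
f=least_squares(lambda p:np.hypot(P[:,0]-p[0]-p[2]*(P[:,2]-.08),P[:,1]-p[1]-p[3]*(P[:,2]-.08))-.0035,[e[0],e[1],0,0],loss='soft_l1',f_scale=.001)
print('shaft at z=.08',f.x, 'rms',np.sqrt(np.mean(f.fun**2)))
u,v=proj('side',[.4735,-.088,.07])[0].astype(int)
cv2.imwrite('pics/s8.png',cv2.resize(im[v-60:v+40,u-70:u+70],None,fx=5,fy=5,interpolation=cv2.INTER_CUBIC))
E
python3 sty.py
```

```text
16.75 [ 0.4715 -0.0864  0.1512] [-0.0014 -0.0003  1.      0.0006] [ 0.7816 -0.6719 -0.5082] 0.18058592645391752 58.737534284591675
68 [ 0.4654 -0.0911  0.0822] [ 0.4732 -0.0838  0.1379]
shaft at z=.08 [ 0.4702 -0.0857 -0.003  -0.0064] rms 0.0008629107005844481
```

View pics/s8.png

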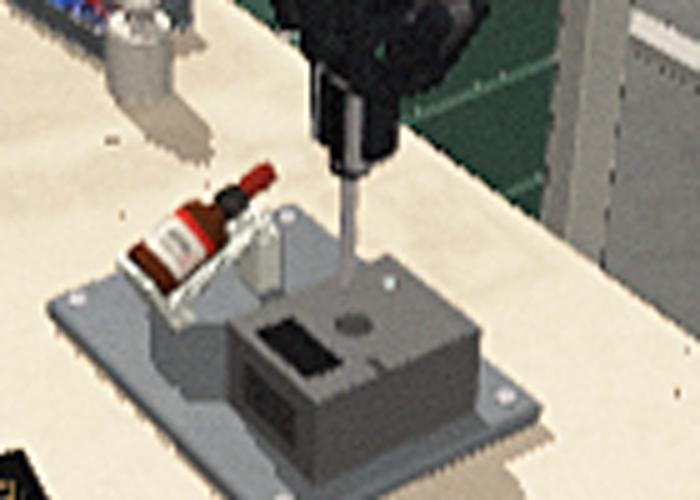

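The shaft is vertical with its tip above the block, about 3 mm and 2 mm off the hole at (353,325). I'll correct that and insert.

{"api": "move_arm", "payload": {
  "series": [
    [[0,-2,-1,0,0],[0,-3,-2,0,0],[0,-3,-2,4,0],[0,-3,-2,12,0],[0,-3,-2,20,0],[0,-3,-2,28,0],[0,-3,-2,35,0],[0,-3,-2,41,0],[0,-3,-2,44,0],[0,-3,-2,44,0]]
  ]
}}

```text
time_s: 17.63
eef_pos: [0.4749, -0.0889, 0.1078]
eef_rot: [-0.001, -0.0, 1.0, 0.0]
wrist_force: [-0.5, 0.1, -0.5]
opening: 0.188
grasp_force: 58.7
```

{"api": "move_arm", "payload": {
  "series": [
    [[0,0,0,1,0],[0,0,0,2,0],[0,0,0,3,0],[0,0,0,4,0],[0,0,0,5,0],[0,0,0,6,0],[0,0,0,7,0],[0,0,0,8,0],[0,0,0,8,0],[0,0,0,8,0]]
  ]
}}

```text
time_s: 18.47
eef_pos: [0.4758, -0.0892, 0.1011]
eef_rot: [0.0, -0.0, 1.0, -0.0]
wrist_force: [0.2, -0.5, 3.6]
opening: 0.184
grasp_force: 59.0
```

{"api": "move_arm", "payload": {
  "series": [
    [[0,0,0,0.5,0],[0,0,0,1,0],[0,0,0,1.5,0],[0,0,0,2,0],[0,0,0,2.5,0],[0,0,0,3,0],[0,0,0,3.5,0],[0,0,0,4,0],[0,0,0,4,0],[0,0,0,4,0]]
  ]
}}

```text
time_s: 19.3
eef_pos: [0.4764, -0.0894, 0.0983]
eef_rot: [0.001, -0.0, 1.0, -0.0]
wrist_force: [-2.6, 2.4, 14.1]
opening: 0.179
grasp_force: 60.5
```

{"api": "move_arm", "payload": {
  "series": [
    [[0,1,0,0,0],[0,1,0,0,0],[0,1,0,0,0],[0,1,0,0,0],[0,1,0,0,0],[0,1,0,0,0],[0,1,0,0,0],[0,1,0,0,0],[0,1,0,0,0],[0,1,0,0,0]]
  ]
}}

```text
time_s: 20.13
eef_pos: [0.4758, -0.0894, 0.0984]
eef_rot: [0.001, -0.0, 1.0, -0.0]
wrist_force: [-1.6, 1.3, 13.7]
opening: 0.181
grasp_force: 60.2
```

```bash
python3 sty.py; python3 fit.py | grep -E "along|bulb|^[0-9.]+ \["
```

```text
20.1333 [ 0.4758 -0.0894  0.0984] [ 0.0013 -0.0001  1.     -0.0003] [-1.5629  1.3282 13.7203] 0.1808671407063341 60.19733548164368
24 [ 0.4695 -0.0938  0.0634] [ 0.475  -0.0874  0.0834]
shaft at z=.08 [ 0.4744 -0.089  -0.0263  0.0021] rms 0.0009848959631777465
20.1833 [ 0.4759 -0.0894  0.0984] 0.17783869505232017
side 52 along axis max [0.0784 0.0792 0.0801] bulb y 0.012282867649043506 body y 0.01473680751198902
top 24 along axis max [0.0815 0.0815 0.0815] bulb y 0.015526171177781243 body y 0.020846452218383126
```

View pics/s8.png

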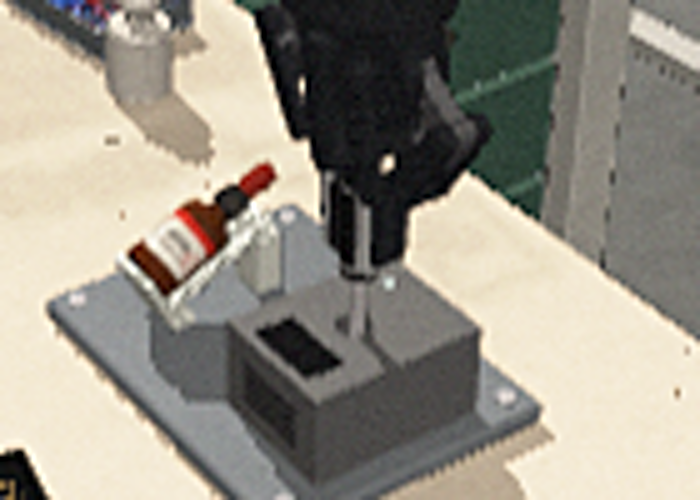

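The shaft goes into the hole at (358,325), the button is bottomed with a steady 13.7 N, and the bottle is still seated at (185,250).

```bash
python3 -c "
from bench import order
print(order.hand_in())"
```

```text
the job is handed in; nothing more can be done
None
```

The job is handed in, but the judge gave no verdict: the bottle lies seated in the V rest with its foot at the stop, and the gripped stylus holds the teach button down with about 14 N on the wrist, enough to bottom it. The judged run ended at about 20 s of the 54 s allowed.

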